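Seat the filter wheel on its keyed spindle

TASK

Two filter-wheel indexers stand on the bench. One of the filter wheels has been put on its spindle out of line, so that it rides proud on top of the drive tongue: turn this wheel by its hub while pressing it down, without lifting it off, until it drops over the tongue and sits fully home and flat, as the other wheel already does. Leave the other wheel alone, and let go.

Things in the scene. Friction and masses are not known exactly. Their poses are not given: they have to be found in the camera images.
- wheel_a: The proud filter wheel, 0.16 kg, loose: disc 88 mm across with six small filters, round dark hub 30 mm thick to grip. Origin: on its axis at its underside; z up. Above it: two lugs 0-11 mm, disc 11-16, hub 16-50. The 20 mm slot between the lugs runs along x, as do two dark ribs on the disc's top. Starts 43-83 deg anticlockwise (from above) out of line with the tongue, 10 mm high.
- indexer_a_seat (a point): Seat under the proud wheel: centre of the flange on a fixed grey housing 116 x 92 mm, 40 mm above the bench. A tongue 36 x 12 mm, 10 mm high, lies along x; a pilot pin 12 mm thick, 34 high, keeps the wheel (17 mm bore) centred. Two small steel pointers beyond the rim lie along x. The wheel drops when its ribs line up with them within about 10 deg, either way round; its origin is then here.
- wheel_b: The other filter wheel, identical, already seated on an identical second indexer; to be left as it is. Its hub's top is 90 mm above the bench, that of the proud wheel 100 mm. Origin and axes as for the proud wheel.

How it is judged:
By the outcome, as a careful person would: the job done as asked, in the order asked, and still so for the second after the job is handed in, with the robot touching nothing.
It also fails if it takes over 35 s, if anything falls off the work surface, if the arm or the gripper's body presses on something with over 40 N, if the wrist force passes 120 N, or if a joint passes its speed limit or range.

ROBOT

A 6-joint arm with a two-finger parallel gripper is mounted at the origin on the work surface; the furniture and walls round the work are solid. World frame = base frame: x ahead of the robot, y to its left, z up, the work surface at z = 0. Lengths are in m, angles in rad, forces in N, time in s.
With the tool pointing down it reaches from about 0.275 to 0.775 m from the base axis. Payload 14.6 kg.
Tool frame: the origin (TCP) lies midway between the tips of the shut fingers; the grasp point (between the pads) lies 19 mm behind it; z points along the fingers, y is the line along which they close (so a half turn about z gives the same grasp; the last joint's range is limited). The gripper opens to 85 mm and grips with 20 to 120 N. Pads are 22 mm wide; open, the fingers measure 114 mm over their backs; the gripper's body (76 mm by 85 mm) begins 54 mm behind the grasp point. The pads swing forward as they close: fully open they stand 13 mm farther back than shut.
Start: joints at [-1.463, 0.263, -0.048, 1.259, 0, 1.415], TCP at [0.136, -0.507, 0.231] pointing down, gripper open.
Joint ranges: [-2.65, 2.65], [-0.89, 1.7], [-1.18, 1.37], [-2.13, 2.11], [-1.35, 1.29], [-3.14, 3.14]. Speed limits (rad/s): [1.89, 1.89, 2.57, 2.79, 3.14, 3.14].

INTERFACE

Orientations are given as a unit quaternion [w, x, y, z].
In Python, from cell import env gives the robot as it stands.
- The arm moves only by the tool servo_tool, never from a script. Its argument "deltas" is text: rows parted by semicolons, each of 5 numbers parted by spaces: the shift along the tool's x, y, z in m, then the turn about the tool's z in rad, then the finger opening in m, from 0 to 0.0854. A call has 1 to 10 rows; each row is the pose to reach, as a shift and turn from the pose commanded when the call began, along the tool's axes at that moment; what a row does not reach only later rows make up. A row lasts 1/10 s, in which the tool goes at most 50 mm and 8.59 degrees, less where a joint would pass 70% of its speed; a pose out of reach is approached as far as the arm can. A call with a gripper value outside its range is refused whole. The fingers move at their own pace and stop on an object; "force" is the grip in N (left out, the last holds). Time passes only in rows, so rows that repeat a pose let the fingers close. It gives the time, the measured TCP pose, the force, the opening and the grip force at its end, in the units of the state.
- env.sense(): the state, without advancing time (a new reading comes with each control period).
- env.capture(name): name is "side" or "top" or "wrist"; returns the picture (420x560x3 uint8, red, green, blue); there is no depth.
- env.calibration(name): a dict with "vfov" (degrees; the focal length in pixels is half the picture's height over the tangent of half this angle, whatever the lens; pixels are square), "cx", "cy" (the principal point, pixels), "xyz" and "orientation" of the camera in the world. Camera axes: x right, y down, z forward; pixel columns grow to the right and rows downward; lengths in m; the calibration is good to about 2 mm. The wrist camera is an equidistant fisheye: a pixel r from the principal point sees the ray r / f radians off the axis. A picture is of the moment at which its call begins: read the wrist's pose just before it. calibration takes no time and is no camera call; for the wrist camera it gives the pose at the moment of the call.
- env.sign_off(): hands the job in; it is judged then, once.
Trained networks look in the newest picture that a camera, given by its name, has taken for a name from the list of things; names that differ only in an ending like _2 or _b are one class to them, and where a whole thing is asked for, a point or a joint stands for the part that bears it (a point fixed in the world has none). Each returns a list of dicts, best first, with "score" (0 to 1); they miss things now and then, are a little off and sometimes report something else, mostly with a low value. They report only what shows in the picture. A call takes as long as a camera call.
- env.silhouettes(camera, target): "mask" (420x560 bool, what is visible of it) and "location" ([row, column] in pixels, amid what is visible of it).
The state is a dict: "t": time; "joints": joint angles; "qd": joint speeds; "joint_torque": joint torques, N m; "tcp_pos": TCP position; "orientation": TCP orientation; "contact_force": force on the tool from outside, world axes, zero at the start; "moment": the same for the moment, N m; "width": finger opening in m; "grasp_force": force on a finger pad.
Only numpy, scipy, OpenCV 4.12 (cv2) and the standard library are available. Lean on these libraries where they do the work, as an engineer would, in place of code of your own. Each camera call takes 0.05 s, during which the arm holds its last target. There are 200 camera calls.

## Working session

There is one attempt and no reset: what is moved stays moved. The work goes in short steps, Python scripts to look and compute and a tool call to move; the robot and the scene stay as the last step left them, time stands still between calls to the robot, and variables do not carry over. Pictures are saved under pics/ and viewed, at most 10 in all, crops included, and the job is handed in when it is done.

Besides the shell and the picture viewer there is one more tool, called after "Call:" by a JSON object that holds its "api" and its "payload". servo_tool: Moves the arm, as the interface text tells. Its arguments: {"type":"object","properties":{"deltas":{"type":"string"},"force":{"type":"number"}},"required":["deltas"]}

```bash
mkdir -p pics; cat > h.py <<'E'
import numpy as np, cv2
from scipy.spatial.transform import Rotation as R
from cell import env
def rot(q): return R.from_quat([q[1],q[2],q[3],q[0]]).as_matrix()
def ray(c,u,v,fish=False):
    f=210/np.tan(np.radians(c["vfov"]/2)); x,y=(u-c["cx"])/f,(v-c["cy"])/f
    if fish:
        r=np.hypot(x,y); s=np.sin(r)/max(r,1e-9); d=np.array([x*s,y*s,np.cos(r)])
    else: d=np.array([x,y,1.])
    return np.array(c["xyz"]),rot(c["orientation"])@d
def at(c,u,v,z,fish=False):
    o,d=ray(c,u,v,fish); return o+d*(z-o[2])/d[2]
E
python3 - <<'E'
from h import *
for n in ["top","side"]:
    im=env.capture(n); cv2.imwrite(f"pics/{n}1.png",im[:,:,::-1]); c=env.calibration(n); print(n,c)
    for s in env.silhouettes(n,"wheel_a"):
        v,u=s["location"]; print(s["score"],v,u,s["mask"].sum(),at(c,u,v,.066).round(3),at(c,u,v,.1).round(3))
print(env.sense())
E
```

```text
top {'vfov': 54.97981073218032, 'cx': 284.49401872839246, 'cy': 209.86694823757614, 'xyz': array([0.39979246, 0.1816239 , 0.92324077]), 'orientation': array([ 0.02765279, -0.70349726,  0.70912719, -0.03828254])}
0.98 231.7 237.4 1260 [0.434 0.269 0.066] [0.433 0.265 0.1  ]
0.6 204.4 315.6 1246 [0.491 0.102 0.066] [0.488 0.105 0.1  ]
side {'vfov': 54.69439444354139, 'cx': 278.1407055739749, 'cy': 201.9006320349884, 'xyz': array([1.06622904, 0.51809012, 0.60490347]), 'orientation': array([-0.22520108,  0.43973744,  0.781891  , -0.38021299])}
0.86 201.7 241.5 813 [0.501 0.1   0.066] [0.537 0.126 0.1  ]
0.63 211.6 325.7 1007 [0.435 0.27  0.066] [0.474 0.286 0.1  ]
{'t': 0.2, 'joints': array([-1.46329368e+00,  2.63378032e-01, -4.86340765e-02,  1.25941899e+00,
        2.19600027e-05,  1.41550623e+00]), 'qd': array([ 0.00172555, -0.00058251,  0.00215476,  0.00167395, -0.00077972,
       -0.00125716]), 'joint_torque': array([ 5.51775174e-04, -6.37313890e+01,  3.84419882e+01,  9.87407228e-03,
       -7.75040849e-05,  2.86586567e-05]), 'tcp_pos': array([ 0.13637395, -0.5068275 ,  0.23101139]), 'orientation': array([-3.17032491e-04,  9.91379860e-01,  1.31018596e-01,  1.85596645e-05]), 'contact_force': array([-0.09842138,  0.36339027, -0.42436506]), 'moment': array([ 0.01981792,  0.08000028, -0.05998386]), 'grasp_force': 0.0, 'width': 0.08587979694915163}
```

```bash
python3 - <<'E'
import cv2,numpy as np
t=cv2.imread("pics/top1.png")[160:280,190:370];s=cv2.imread("pics/side1.png")[140:290,190:390]
a=cv2.resize(t,(800,533),interpolation=cv2.INTER_CUBIC);b=cv2.resize(s,(800,600),interpolation=cv2.INTER_CUBIC)
cv2.imwrite("pics/t2.png",a);cv2.imwrite("pics/s2.png",b)
E
```

```text
(no output)
```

View pics/t2.png

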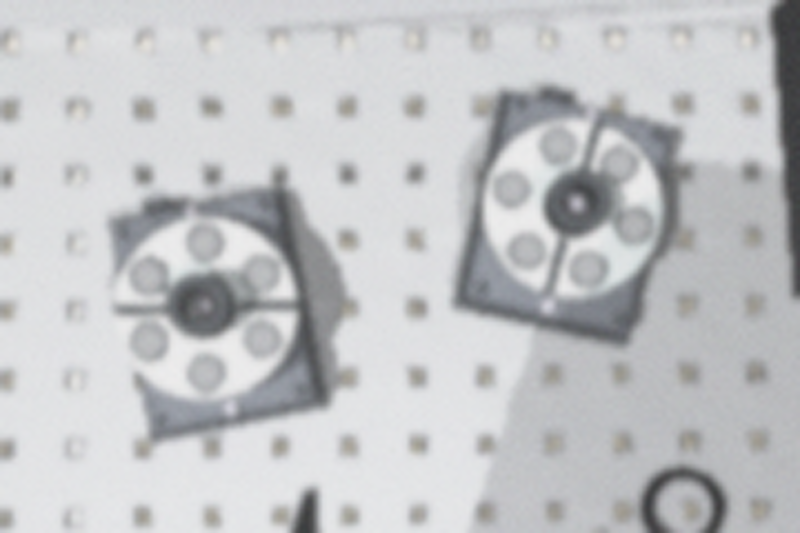

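View pics/s2.png

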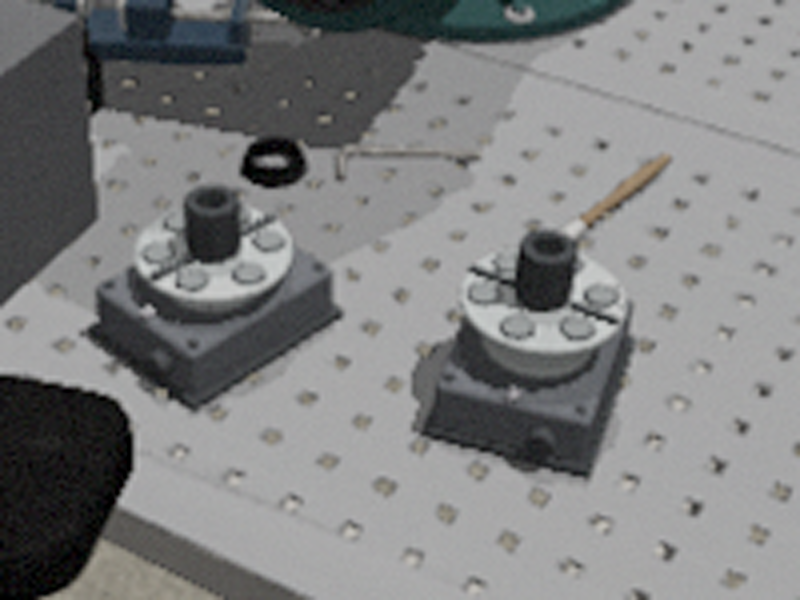

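View pics/top1.png

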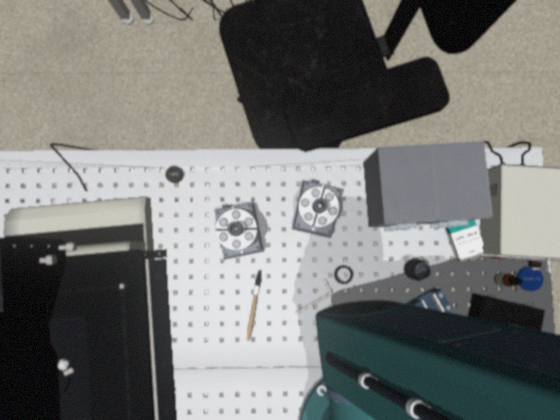

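View pics/side1.png

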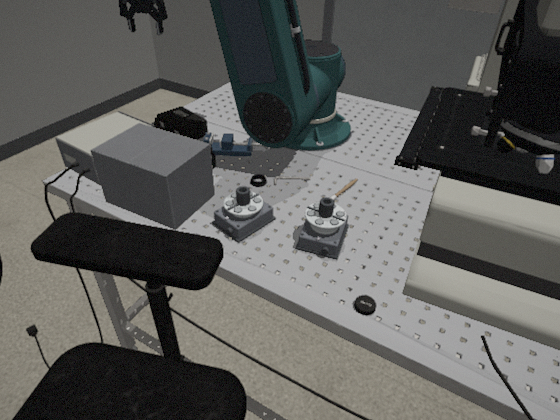

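```bash
python3 - <<'E'
from h import *
c=env.calibration("top")
P=lambda x,y,z: at(c,190+x/4.4444,160+y/4.4444,z)
print("A hub",P(203,305,.1),"B hub",P(576,204,.09))
a=lambda p,q: np.degrees(np.arctan2(*(p-q)[1::-1]))
print("A rib",a(P(115,308,.066),P(300,304,.066)),"ptr",a(P(192,207,.045),P(231,408,.045)),(P(192,207,.045)+P(231,408,.045))/2)
print("B rib",a(P(600,115,.056),P(553,298,.056)),"ptr",a(P(595,112,.045),P(548,303,.045)),(P(595,112,.045)+P(548,303,.045))/2)
print("rim A",(P(115,308,.066)+P(300,304,.066))/2)
d=env.calibration("side")
Q=lambda x,y,z: at(d,190+x/4,140+y/4,z)
print("side A hub",Q(548,243,.1),"B",Q(212,200,.09), "if swapped",Q(548,243,.09),Q(212,200,.1))
# grey box: top corners
for z in (.1,.2,.3): print(z,at(c,365,225,z),at(c,378,148,z))
E
```

```text
A hub [0.43912115 0.26865908 0.1       ] B hub [0.48544802 0.0956991  0.09      ]
A rib 90.78391335425701 ptr 11.066482175726865 [0.44074219 0.27037151 0.045     ]
B rib -15.279650334171679 ptr -14.690697514902393 [0.48860094 0.09324415 0.045     ]
rim A [0.4402517  0.27007115 0.066     ]
side A hub [0.44070734 0.27269045 0.1       ] B [0.49031739 0.09728265 0.09      ] if swapped [0.42831841 0.26783012 0.09      ] [0.50150223 0.1054552  0.1       ]
0.1 [0.44443986 0.00429518 0.1       ] [ 0.60495975 -0.02729442  0.1       ]
0.2 [0.43901649 0.02583551 0.2       ] [ 0.58003784 -0.00191687  0.2       ]
0.3 [0.43359312 0.04737583 0.3       ] [0.55511593 0.02346068 0.3       ]
```

Call:
{"api": "servo_tool", "payload": {"deltas": "0.04 -0.027 -0.02 -0.13 0.085; 0.08 -0.054 -0.04 -0.26 0.085; 0.12 -0.08 -0.05 -0.4 0.085; 0.16 -0.107 -0.06 -0.53 0.085; 0.2 -0.133 -0.07 -0.66 0.085; 0.24 -0.16 -0.07 -0.8 0.085; 0.28 -0.187 -0.07 -0.93 0.085; 0.32 -0.213 -0.07 -1.06 0.085; 0.36 -0.24 -0.07 -1.19 0.085; 0.396 -0.263 -0.07 -1.3 0.085"}}

```text
t: 1.2
tcp_pos: [0.4515, -0.148, 0.3013]
orientation: [0.0, 0.708, 0.706, 0.0]
contact_force: [1.2, -0.9, -0.2]
width: 0.0851
grasp_force: 0.0
```

Call:
{"api": "servo_tool", "payload": {"deltas": "0.045 -0.002 0 -0.12 0.085; 0.09 -0.004 0 -0.24 0.085; 0.135 -0.006 0.01 -0.36 0.085; 0.18 -0.007 0.02 -0.48 0.085; 0.225 -0.009 0.03 -0.6 0.085; 0.27 -0.01 0.05 -0.72 0.085; 0.315 -0.012 0.07 -0.84 0.085; 0.36 -0.014 0.09 -0.96 0.085; 0.4 -0.015 0.11 -1.056 0.085; 0.418 -0.015 0.14 -1.056 0.085"}}

```text
t: 2.2
tcp_pos: [0.4388, 0.2711, 0.161]
orientation: [0.001, 0.256, 0.967, 0.001]
contact_force: [0.1, -0.6, 0.3]
width: 0.0851
grasp_force: 0.0
```

```bash
python3 - <<'E'
from h import *
c=env.calibration("wrist"); im=env.capture("wrist"); cv2.imwrite("pics/w1.png",im[:,:,::-1]); s=env.sense()
print(s["joints"].round(2),s["tcp_pos"],s["orientation"],c["xyz"],c["vfov"],c["cx"],c["cy"])
for s in env.silhouettes("wrist","wheel_a"): v,u=s["location"]; print(s["score"],u,v,s["mask"].sum(),at(c,u,v,.066,True),at(c,u,v,.1,True))
E
```

```text
[ 0.4   0.28 -0.23  1.06  0.    0.92] [0.4369769  0.27118427 0.15608558] [-1.87975540e-03  2.56636567e-01  9.66505718e-01 -9.14388928e-04] [0.37856373 0.30370707 0.30258609] 65.70646984690485 278.0839306510801 212.39567747977213
0.84 182.6 331.5 282 [0.49081355 0.14009885 0.066     ] [0.47468203 0.16361114 0.1       ]
```

View pics/w1.png

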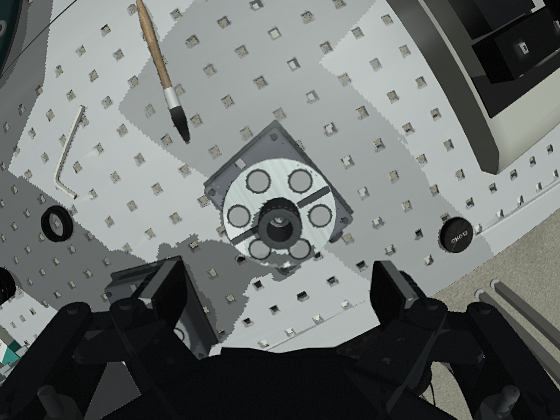

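```bash
python3 - <<'E'
from h import *
c=env.calibration("wrist"); s=env.sense(); print(s["tcp_pos"],s["contact_force"],s["t"])
P=lambda u,v,z: at(c,u,v,z,True)
print(P(279,221,.1)); a,b=P(233,240,.066),P(329,189,.066); d=a-b; print((a+b)/2,np.linalg.norm(d),np.degrees(np.arctan2(d[1],d[0])))
E
```

```text
[0.43690111 0.2693748  0.15803108] [-0.01963573  0.19816923  0.26781841] 2.3
[0.4297688  0.27266135 0.1       ]
[0.4349799 0.2705041 0.066    ] 0.08260932406808887 -90.8021476826593
```

Call:
{"api": "servo_tool", "payload": {"deltas": "0 0 0.03 0 0.085; 0 0 0.05 0 0.085; 0 0 0.065 0 0.085; 0 0 0.078 0 0.085; 0 0 0.086 0 0.085; 0 0 0.086 0 0.085"}}

```text
t: 2.9
tcp_pos: [0.4387, 0.2674, 0.0751]
orientation: [-0.0, 0.259, 0.966, -0.0]
contact_force: [-1.1, 0.1, -0.1]
width: 0.0853
grasp_force: 0.0
```

```bash
python3 - <<'E'
from h import *
c=env.calibration("wrist"); im=env.capture("wrist"); cv2.imwrite("pics/w2.png",cv2.resize(im[120:420,80:480,::-1],(800,600)))
p=[env.sense()["tcp_pos"]]
for i in range(4): env.capture("top"); p.append(env.sense()["tcp_pos"])
m=np.mean(p,0);print(m,env.sense()["contact_force"])
f=210/np.tan(np.radians(c["vfov"]/2))
def proj(X):
    d=rot(c["orientation"]).T@(np.array(X)-c["xyz"]); d/=np.linalg.norm(d); t=np.arccos(d[2]); k=t*f/np.hypot(d[0],d[1]); return c["cx"]+d[0]*k,c["cy"]+d[1]*k
for X in [(m[0],m[1],.1),(.4395,.2705,.1),(.43,.272,.1),(m[0],m[1],m[2])]: u,v=proj(X);print(X,(u-80)*2,(v-120)*2)
E
```

```text
[0.43919437 0.26788734 0.07597195] [ 0.20088421 -0.53854605 -0.32918368]
(np.float64(0.4391943655812301), np.float64(0.2678873398898247), 0.1) 404.6129684181244 354.9645624135352
(0.4395, 0.2705, 0.1) 416.41744245231814 350.594235919579
(0.43, 0.272, 0.1) 399.7194043714163 311.8768457938952
(np.float64(0.4391943655812301), np.float64(0.2678873398898247), np.float64(0.07597194723327247)) 403.4675058956079 304.46012673591895
```

View pics/w2.png

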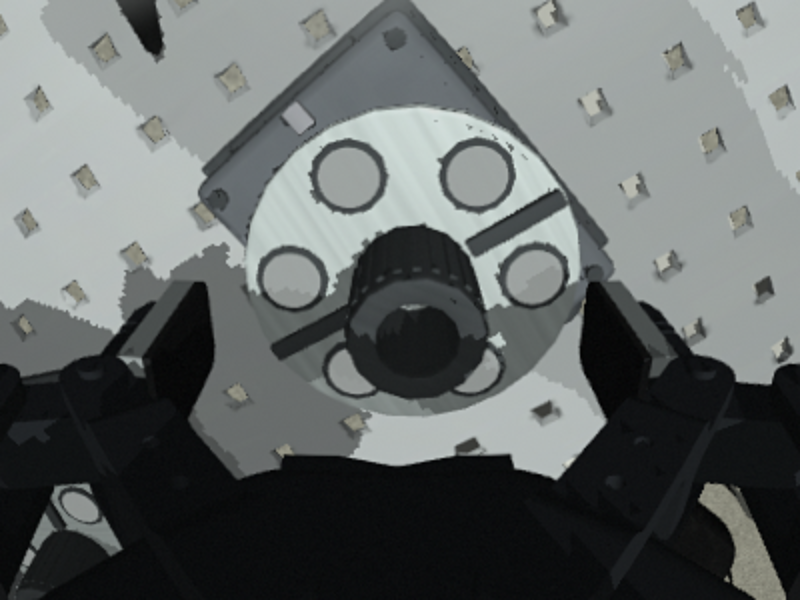

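Call:
{"api": "servo_tool", "payload": {"deltas": "0.003 0.0035 0.004 0 0.085; 0.003 0.0035 0.004 0 0.05; 0.003 0.0035 0.004 0 0.025; 0.003 0.0035 0.004 0 0.02; 0.003 0.0035 0.004 0 0.02; 0.003 0.0035 0.004 0 0.02; 0.003 0.0035 0.004 0 0.02", "force": 60}}

```text
t: 3.85
tcp_pos: [0.4381, 0.2726, 0.0716]
orientation: [0.0, 0.258, 0.966, 0.0]
contact_force: [-1.9, -0.4, 5.7]
width: 0.0283
grasp_force: 58.9
```

Call:
{"api": "servo_tool", "payload": {"deltas": "0 0 0.001 0.05 0.02; 0 0 0.002 0.15 0.02; 0 0 0.002 0.28 0.02; 0 0 0.002 0.4 0.02"}}

```text
t: 4.25
tcp_pos: [0.4401, 0.2733, 0.0714]
orientation: [0.002, 0.448, 0.894, 0.002]
contact_force: [0.6, -1.1, 26.5]
width: 0.0286
grasp_force: 60.4
```

Call:
{"api": "servo_tool", "payload": {"deltas": "0 0 0 0.12 0.02; 0 0 0 0.25 0.02; 0 0 0 0.38 0.02; 0 0 0 0.51 0.02; 0 0 0 0.64 0.02; 0 0 0 0.75 0.02; 0 0 0 0.83 0.02"}}

```text
t: 4.95
tcp_pos: [0.4382, 0.2725, 0.0695]
orientation: [0.0, 0.77, 0.638, 0.0]
contact_force: [-0.5, -0.1, -0.7]
width: 0.0286
grasp_force: 59.3
```

Call:
{"api": "servo_tool", "payload": {"deltas": "0 0 0.002 0.06 0.02; 0 0 0.004 0.11 0.02; 0 0 0.006 0.15 0.02; 0 0 0.007 0.15 0.02"}}

```text
t: 5.35
tcp_pos: [0.4382, 0.2725, 0.0622]
orientation: [0.0, 0.814, 0.58, 0.0]
contact_force: [1.5, -0.7, -0.4]
width: 0.0285
grasp_force: 59.4
```

Call:
{"api": "servo_tool", "payload": {"deltas": "0 0 0.001 0 0.02; 0 0 0.002 0 0.02; 0 0 0.003 0 0.02; 0 0 0.003 0 0.02"}}

```text
t: 5.75
tcp_pos: [0.4383, 0.2726, 0.0614]
orientation: [0.0, 0.814, 0.581, 0.001]
contact_force: [-9.6, -5.8, 39.4]
width: 0.0287
grasp_force: 63.4
```

Call:
{"api": "servo_tool", "payload": {"deltas": "0 0 -0.001 0 0.02; 0 0 -0.002 0 0.02; 0 0 -0.002 0 0.04; 0 0 -0.002 0 0.06; 0 0 -0.002 0 0.085; 0 0 -0.002 0 0.085; 0 0 -0.002 0 0.085; 0 0 -0.02 0 0.085; 0 0 -0.06 0 0.085; 0 0 -0.1 0 0.085"}}

```text
t: 6.75
tcp_pos: [0.4374, 0.2723, 0.1601]
orientation: [-0.0, 0.814, 0.581, -0.001]
contact_force: [1.7, 0.0, -1.0]
width: 0.0848
grasp_force: 0.0
```

```bash
python3 - <<'E'
from h import *
im=env.capture("wrist"); im2=env.capture("side")
cv2.imwrite("pics/f.png",np.hstack([cv2.resize(im[:,60:480],(400,400)),cv2.resize(im2[150:280,200:380],(400,289))[:289] if 0 else cv2.copyMakeBorder(cv2.resize(im2[150:280,200:360],(400,325)),0,75,0,0,0)])[:,:,::-1]); print(env.sense()["contact_force"],env.sense()["tcp_pos"])
E
```

```text
[ 0.7010921  -0.16569138 -0.46466803] [0.43991723 0.27334504 0.16376456]
```

View pics/f.png

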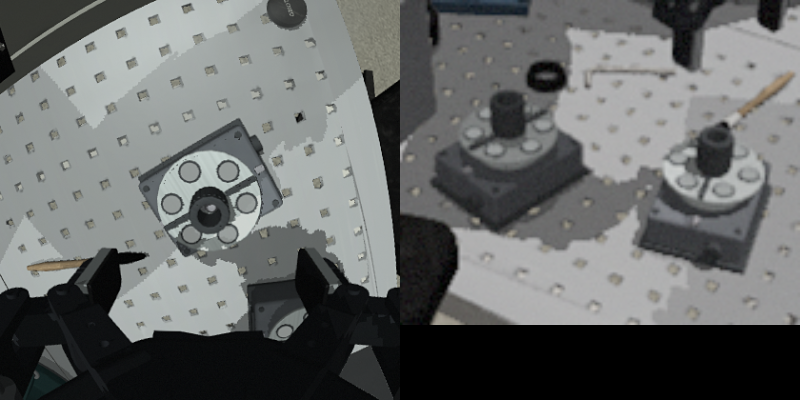

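The picture shows the ribs in line with the pointer (wrist view, about (262,170)). The wheel sits low and flat like the other one (side view, about (713,170)), and the gripper is clear of it.

```bash
python3 -c "
from cell import env
print(env.sign_off())"
```

```text
the job is handed in; nothing more can be done
None
```

The proud wheel was turned about 79° clockwise under light pressure until it dropped about 10 mm over the tongue and sat home and flat; it was then released, the other wheel was left untouched, and the job was handed in at about 7 s.

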